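# Sort the power-cut odds and ends on the storeroom table

### The job

Sort the odds and ends on the table into the trays: both batteries into the steel tray, both spot bulbs into the blue tray and the candle into the wooden tray. Leave each one standing upright on the floor of its tray, the bulbs with their pins up as they stand now. Leave the jar and the mug where they are.

Things in the scene. Friction and masses are not known exactly. Their poses are not given: they have to be found in the camera images.
- battery_black: large used torch battery, black with a copper band near the top, standing on its flat end: cylinder 33 mm in diameter, 58.5 mm high, plus a 10 mm wide contact nub 2.5 mm high on top; about 140 g. Origin: centre of its underside; z up through the nub.
- battery_green: large used torch battery, green with a white band near the top, standing on its flat end: cylinder 33 mm in diameter, 58.5 mm high, plus a 10 mm wide contact nub 2.5 mm high on top; about 140 g. Origin: centre of its underside; z up through the nub.
- bulb_white: reflector spot light bulb, all white, standing on its flat 50 mm wide face with the two brass pins up: rim 50 mm in diameter up to 9 mm, tapering to 30 mm at 23 mm height, then a straight cylindrical neck 30 mm in diameter from 23 to 50 mm height (the place to grip), then two pins 7 mm high. About 60 g. Origin: centre of the face it stands on; z up towards the pins.
- bulb_grey: reflector spot light bulb, grey with a black neck, standing on its flat 50 mm wide face with the two brass pins up: rim 50 mm in diameter up to 9 mm, tapering to 30 mm at 23 mm height, then a straight cylindrical neck 30 mm in diameter from 23 to 50 mm height (the place to grip), then two pins 7 mm high. About 60 g. Origin: centre of the face it stands on; z up towards the pins.
- candle: red candle stub, standing: cylinder 44 mm in diameter, 58 mm high, with a thin wick 7 mm long on top (nothing to collide with); about 85 g. Origin: centre of its underside; z up towards the wick.
- steel_tray: Bare grey steel open tray, a low rectangular box standing on the table, fixed to it: outside 108 mm (its x) by 168 mm (its y, the long way) by 30 mm high, walls and floor 4 mm thick, so 100 x 160 mm inside. Origin: centre of its underside, on the table; z up. Its place among the three trays changes and it may be turned up to 0.3 rad. For the batteries.
- blue_tray: Blue plastic open tray, a low rectangular box standing on the table, fixed to it: outside 108 mm (its x) by 168 mm (its y, the long way) by 30 mm high, walls and floor 4 mm thick, so 100 x 160 mm inside. Origin: centre of its underside, on the table; z up. Its place among the three trays changes and it may be turned up to 0.3 rad. For the light bulbs.
- wooden_tray: Pale wooden open tray, a low rectangular box standing on the table, fixed to it: outside 108 mm (its x) by 168 mm (its y, the long way) by 30 mm high, walls and floor 4 mm thick, so 100 x 160 mm inside. Origin: centre of its underside, on the table; z up. Its place among the three trays changes and it may be turned up to 0.3 rad. For the candle.
- jar: bystander: small amber jar with a brass-coloured lid, 52 mm in diameter, 62 mm high, standing among the things to be sorted. Origin: centre of its underside. Leave it where it stands.
- mug: bystander: blue ceramic mug, 76 mm in diameter, 78 mm high, with a handle, standing off to the robot's left. Origin: centre of its underside. Leave it where it stands.
There are look-alikes about, which are no part of the job. Of the things shaped like the steel_tray, the grey one is meant. Leave any turquoise look-alike of the bulb_white alone.

How it is judged:
At the end, for the whole second after the job is handed in: Both batteries are in the steel tray, both bulbs in the blue tray, the candle in the wooden tray: each wholly inside the walls and on the tray's floor (underside less than 10 mm above the table), upright within 0.15 rad, bulbs pins up, all released and at rest (under 20 mm/s and 0.2 rad/s) (x of battery_black in the frame of steel_tray between -0.0365 and 0.0365 m and y of battery_black in the frame of steel_tray between -0.0665 and 0.0665 m and z of battery_black in the frame of steel_tray between 0 and 0.01 m and angle between each of battery_black, battery_green, bulb_white, bulb_grey, candle's own z axis and vertical below 0.15 rad and linear speed of each of battery_black, battery_green, bulb_white, bulb_grey, candle below 0.02 m/s and angular speed of each of battery_black, battery_green, bulb_white, bulb_grey, candle below 0.2 rad/s and x of battery_green in the frame of steel_tray between -0.0365 and 0.0365 m and y of battery_green in the frame of steel_tray between -0.0665 and 0.0665 m and z of battery_green in the frame of steel_tray between 0 and 0.01 m and x of bulb_white in the frame of blue_tray between -0.028 and 0.028 m and y of bulb_white in the frame of blue_tray between -0.058 and 0.058 m and z of bulb_white in the frame of blue_tray between 0 and 0.01 m and x of bulb_grey in the frame of blue_tray between -0.028 and 0.028 m and y of bulb_grey in the frame of blue_tray between -0.058 and 0.058 m and z of bulb_grey in the frame of blue_tray between 0 and 0.01 m and x of candle in the frame of wooden_tray between -0.031 and 0.031 m and y of candle in the frame of wooden_tray between -0.061 and 0.061 m and z of candle in the frame of wooden_tray between 0 and 0.01 m); the robot touches nothing.
It fails at once if the jar is moved more than 20 mm or tipped (distance of jar from where it was at the start of the episode above 0.02 m or angle between jar's own z axis and vertical above 0.3 rad).
It fails at once if the mug is moved more than 20 mm or tipped (distance of mug from where it was at the start of the episode above 0.02 m or angle between mug's own z axis and vertical above 0.3 rad).
It also fails if it takes over 112 s, if anything falls off the work surface, if the arm or the gripper's body presses on something with over 40 N, if the wrist force passes 120 N, or if a joint passes its speed limit or range.

### The arm

A 7-joint arm with a two-finger parallel gripper is mounted at the origin on the work surface. World frame = base frame: x ahead of the robot, y to its left, z up, the work surface at z = 0. Lengths are in m, angles in rad, forces in N, time in s.
With the tool pointing down it reaches from about 0.425 to 0.875 m from the base axis. Payload 4.7 kg.
Tool frame: the origin (TCP) lies between the finger pads; the fingertips stand 14 mm ahead of it and the grasp point (between the pads) lies 5 mm behind it (env.tip_extent is the distance from the TCP to the fingertips, in m); z points along the fingers, y is the direction in which the jaws open and shut (so a half turn about z gives the same grasp; the last joint's range is limited). The gripper opens to 85 mm and grips with 20 to 120 N. Pads are 22 mm wide; open, the fingers measure 114 mm over their backs; the gripper's body (76 mm by 85 mm) begins 54 mm behind the grasp point. The pads swing forward as they close: fully open they stand 13 mm farther back than shut.
Start: joints at [-1.215, 0.321, -0.07, 1.45, 0.023, 1.371, -0.057], TCP at [0.218, 0.612, 0.245] pointing down, gripper open.
Joint ranges: [-2.86, 2.86], [-0.3, 2.09], [-1.38, 1.24], [0.06, 2.45], [-1.56, 4.7], [0.09, 2.05], [-2.69, 2.69]. Speed limits (rad/s): [2.57, 2.57, 3.14, 3.14, 3.14, 3.14, 3.14].

### API

Orientations are given as a unit quaternion [w, x, y, z].
In Python, from plant import env, optics, nets gives the robot as it stands. The module is installed in compiled form; this text tells all that it offers.
- The arm moves only by the tool carry_out, never from a script. Its arguments are lists of equal length, an entry for each row: "gripper": the finger opening in mm, from 0 to 85.4; "translation": the shift along the world's x, y, z in mm, a list of three; "spin": the turn about the world's z in degrees. A call has 1 to 12 rows; each row is the pose to reach, as a shift and turn from the pose measured when the call began; what a row does not reach only later rows make up. A row lasts 1/10 s, in which the tool goes at most 50 mm and 8.59 degrees, less where a joint would pass 70% of its speed; a pose out of reach is approached as far as the arm can. A call with a gripper value outside its range is refused whole. The fingers move at their own pace and stop on an object; "grip_force" is the grip in N (left out, the last holds). Time passes only in rows, so rows that repeat a pose let the fingers close. It gives the time, the measured TCP pose, the force and the opening at its end, in the units of the state.
- env.get_state(): the state, without advancing time (a new reading comes with each control period).
- optics.get_image(name): name is "scene" or "top" or "wrist"; returns a dict with "color" (480x640x3 uint8, red, green, blue), "K" (3x3 intrinsics, pixels), "world_from_camera" (4x4, takes a point from camera to world coordinates); the wrist camera has in their place "tool_from_camera" (4x4, takes a point from camera to tool coordinates, whose origin is the TCP and whose axes are the flange's). Camera axes: x right, y down, z forward; pixel columns grow to the right and rows downward; lengths in m; the calibration is good to about 2 mm. A picture is of the moment at which its call begins: read the wrist's pose just before it. There is no depth.
- env.hand_in(): hands the job in, once; it reports no verdict.
Trained networks look in a picture, given as the dict that the camera call returned (one of the last four; its "shot" number tells which), for a name from the list of things; names that differ only in an ending like _2 or _b are one class to them, and where a whole thing is asked for, a point or a joint stands for the part that bears it (a point fixed in the world has none). Each returns a list of dicts, best first, with "conf" (0 to 1); they miss things now and then, are a little off and sometimes report something else, mostly with a low value. They report only what shows in the picture. A call takes as long as a camera call. They do not tell look-alikes from the thing itself.
- nets.spot_in(picture, name): "point" ([x, y, z] in m, in world coordinates, good to about 4 mm: the middle of the surface that is visible of it).
- nets.trace(picture, name): "region" (480x640 bool, what is visible of it).
- nets.mark_of(picture, name): "point" ([x, y, z] in m, in world coordinates, good to about 4 mm: a listed point, or the origin of a listed thing).
The state is a dict: "t": time; "qpos": joint angles; "joint_vel": joint speeds; "effort": joint torques, N m; "tcp_pos": TCP position; "ee_rot": TCP orientation; "contact_force": force on the tool from outside, world axes, zero at the start; "ft_torque": the same for the moment, N m; "width": opening from 0.0 (shut) to 1.0 (fully open).
Only numpy, scipy, OpenCV 4.12 (cv2) and the standard library are available. Lean on these libraries where they do the work, as an engineer would, in place of code of your own. Each camera call takes 0.05 s, during which the arm holds its last target.

## Working session

There is one attempt and no reset: what is moved stays moved. The work goes in short steps, Python scripts to look and compute and a tool call to move; the robot and the scene stay as the last step left them, time stands still between calls to the robot, and variables do not carry over. Pictures are saved under pics/ and viewed, and the job is handed in when it is done.

Besides the shell and the picture viewer there is one more tool, called after "Emit:" by a JSON object that holds its "op" and its "data". carry_out: Moves the arm, as the interface text tells. Its arguments: {"type":"object","properties":{"gripper":{"type":"array"},"translation":{"type":"array"},"spin":{"type":"array"},"grip_force":{"type":"number"}},"required":["gripper","translation","spin"]}

```bash
mkdir -p pics; python3 - <<'E'
from plant import env, optics, nets
import cv2
s=env.get_state(); print({k:s[k] for k in('t','tcp_pos','ee_rot','width','qpos')}, env.tip_extent)
for c in("top","scene"):
    p=optics.get_image(c); cv2.imwrite(f"pics/{c}0.png",p["color"][:,:,::-1]); print(c,p["K"].tolist(),p["world_from_camera"].round(3).tolist())
    for n in "battery_black battery_green bulb_white bulb_grey candle steel_tray blue_tray wooden_tray jar mug".split():
        r=nets.mark_of(p,n); print(n,[(x["point"] if isinstance(x["point"],list) else [round(float(v),3) for v in x["point"]],round(x["conf"],2)) for x in r])
E
```

```text
{'t': 0.0, 'tcp_pos': array([0.2177364 , 0.61188425, 0.24420481]), 'ee_rot': array([-1.17874733e-04,  1.70050119e-01,  9.85434921e-01, -9.79754303e-04]), 'width': 0.9982875880911873, 'qpos': array([-1.21488597,  0.32183511, -0.07010033,  1.45169681,  0.02260506,
        1.37082176, -0.05689773])} 0.014
top [[573.9010921209799, 0.0, 319.3876344979461], [0.0, 573.9010921209799, 239.01268210646114], [0.0, 0.0, 1.0]] [[-0.025, -0.993, 0.111, 0.398], [-1.0, 0.027, 0.012, 0.145], [-0.015, -0.111, -0.994, 1.637], [0.0, 0.0, 0.0, 1.0]]
battery_black [([0.4535, 0.0776, -0.0002], 0.64), ([0.5681, -0.2712, -0.0003], 0.56)]
battery_green [([0.434, -0.1776, -0.002], 0.69)]
bulb_white [([0.3517, -0.2928, 0.002], 0.7)]
bulb_grey [([0.46, -0.0695, -0.0029], 0.68), ([0.4293, -0.1804, -0.0045], 0.39)]
candle [([0.3528, -0.2919, 0.0042], 0.55)]
steel_tray [([0.6544, -0.0139, 0.0009], 0.96), ([0.8014, 0.2179, 0.0038], 0.77)]
blue_tray [([0.5844, 0.3079, 0.0005], 0.79)]
wooden_tray [([0.5692, -0.2724, -0.0005], 0.94)]
jar [([0.4272, 0.1823, -0.0034], 0.68)]
mug [([0.3958, 0.5313, 0.0009], 0.75)]
scene [[
[... 187 characters left out ...]
-0.719, 0.841], [0.0, 0.0, 0.0, 1.0]]
battery_black [([0.5771, -0.2737, -0.0007], 0.65), ([0.4528, 0.0789, -0.0005], 0.59)]
battery_green [([0.4322, -0.1793, -0.0001], 0.75)]
bulb_white [([0.4241, 0.3717, -0.0033], 0.89), ([0.3783, 0.2873, -0.003], 0.64)]
bulb_grey [([0.4585, -0.0668, 0.0001], 0.79), ([0.6445, -0.0135, 0.0013], 0.21)]
candle [([0.3584, -0.2912, 0.0016], 0.56)]
steel_tray [([0.801, 0.216, 0.0014], 0.83), ([0.6455, -0.0128, 0.0003], 0.74)]
blue_tray [([0.5892, 0.3024, 0.0022], 0.59), ([0.4299, -0.1788, 0.0004], 0.19)]
wooden_tray [([0.5755, -0.2707, -0.0014], 0.82)]
jar [([0.4246, 0.1879, -0.0007], 0.77), ([0.3582, -0.291, -0.0008], 0.63)]
mug [([0.392, 0.5275, 0.0044], 0.67)]
```

View pics/top0.png

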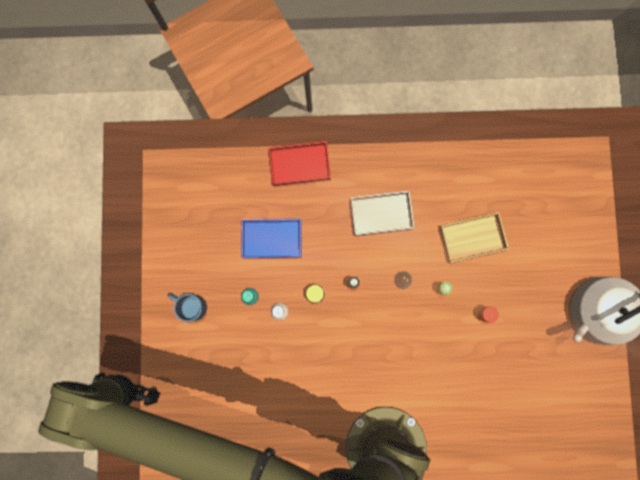

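View pics/scene0.png

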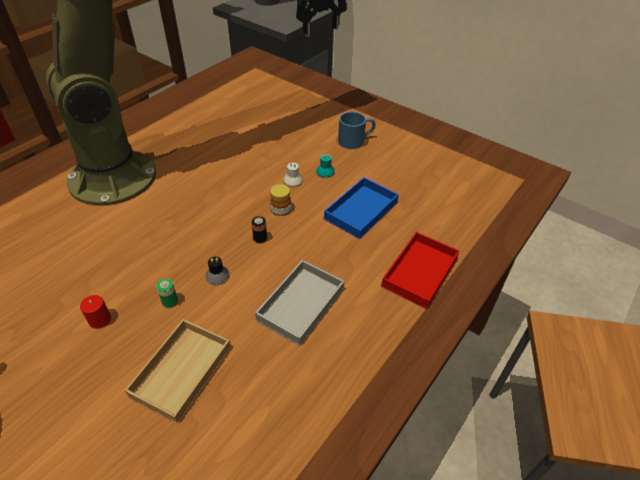

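The top view shows the steel tray as the grey one at (382,214); the red one at (300,164) is a look-alike. The blue tray is at (271,239) and the wooden tray at (475,238).

There are two bulb_white candidates: the white bulb at top (280,312) / scene (293,174), and the turquoise one at top (250,297) / scene (326,165). The white one is meant. Next I'll refine the poses by fitting silhouettes and check enlarged crops.

```bash
cat > h.py <<'E'
import numpy as np, cv2
from scipy.optimize import minimize
def cyl(prof):
    a=np.linspace(0,2*np.pi,40,endpoint=False)
    return np.vstack([np.c_[r*np.cos(a),r*np.sin(a),np.full(40,z)] for r,z in prof])
B=[(.0165,0),(.0165,.0585),(.005,.061)]; L=[(.025,0),(.025,.009),(.015,.023),(.015,.05),(.006,.057)]
box=np.array([[x,y,z] for x in(-.054,.054) for y in(-.084,.084) for z in(0,.03)])
MOD=dict(battery_black=[B],battery_green=[B],bulb_white=[L],bulb_grey=[L],candle=[[(.022,0),(.022,.058)]],jar=[[(.026,0),(.026,.062)]])
def parts(n):
    if 'tray' in n: return [box]
    pr=MOD[n][0]; return [cyl(pr[i:i+2]) for i in range(len(pr)-1)]
S=8
def render(p,n,x,y,th,off=(0,0),size=(640,480)):
    m=np.zeros((size[1]*1,size[0]),np.uint8); W=np.linalg.inv(p["world_from_camera"])
    c,s=np.cos(th),np.sin(th)
    for P in parts(n):
        Q=P@np.array([[c,s,0],[-s,c,0],[0,0,1]])+[x,y,0]
        q=(Q@W[:3,:3].T+W[:3,3])@p["K"].T; u=q[:,:2]/q[:,2:]
        u=(u-off+.5)*S
        h=cv2.convexHull(np.round(u).astype(np.int32)); cv2.fillConvexPoly(m,h,255)
    return m
def fit(pms,n,x0):
    tray='tray' in n; dat=[]
    for p,m in pms:
        ys,xs=np.where(m); o=np.array([xs.min()-12,ys.min()-12]); w=xs.max()+13-o[0]; h=ys.max()+13-o[1]
        mm=np.zeros((h,w),np.uint8); sub=m[max(o[1],0):o[1]+h,max(o[0],0):o[0]+w]; mm[:sub.shape[0],:sub.shape[1]]=sub
        dat.append((p,cv2.resize(mm*255,(w*S,h*S),interpolation=cv2.INTER_LINEAR)>127,o,(w*S,h*S)))
    def cost(v):
        t=0
        for p,mm,o,sz in dat:
            r=render(p,n,v[0],v[1],v[2]*5 if tray else 0,o,sz)>0
            t+=1-(r&mm).sum()/(r|mm).sum()
        return t/len(dat)
    best=None
    for th in ([-.2,0,.2] if tray else [0]):
        v0=np.array([x0[0],x0[1],th/5] if tray else x0[:2]); k=len(v0)
        r=minimize(cost,v0,method='Nelder-Mead',options=dict(initial_simplex=np.vstack([v0]+[v0+.012*np.eye(k)[i] for i in range(k)]),xatol=1e-4,fatol=1e-4))
        if best is None or r.fun<best.fun: best=r
    v=best.x.copy()
    if tray: v[2]*=5
    return v,best.fun
E
python3 - <<'E'
from h import *
from plant import env, optics, nets
P=[optics.get_image(c) for c in("top","scene")]
X=dict(battery_black=(.453,.078),battery_green=(.433,-.178),bulb_white=(.378,.287),bulb_grey=(.459,-.068),candle=(.357,-.291),jar=(.426,.185),steel_tray=(.650,-.013),blue_tray=(.587,.305),wooden_tray=(.572,-.271))
for n,x0 in X.items():
    pm=[]
    for p in P:
        W=np.linalg.inv(p["world_from_camera"]); q=p["K"]@(W[:3,:3]@[*x0,.02]+W[:3,3]); u=q[:2]/q[2]
        ok=None
        for r in nets.trace(p,n):
            m=np.array(r["region"]); ys,xs=np.where(m)
            if np.hypot(xs.mean()-u[0],ys.mean()-u[1])<16: ok=m;break
        pm.append((p,ok))
    out=[]
    for sel in ([0],[1],[0,1]):
        s=[pm[i] for i in sel if pm[i][1] is not None]
        if len(s)==len(sel): v,f=fit(s,n,x0); out.append((v.round(4).tolist(),round(f,3)))
        else: out.append(None)
    print(n,*out)
p=P[0]["color"];q=P[1]["color"]
a=cv2.resize(p[270:340,230:350],(480,280),interpolation=cv2.INTER_CUBIC); b=cv2.resize(q[130:200,250:370],(480,280),interpolation=cv2.INTER_CUBIC)
cv2.imwrite("pics/crop1.png",np.vstack([a,b])[:,:,::-1])
E
```

```text
battery_black None ([0.4535, 0.076], np.float64(0.078)) None
battery_green ([0.4293, -0.1769], np.float64(0.341)) ([0.432, -0.177], np.float64(0.05)) ([0.4318, -0.177], np.float64(0.197))
bulb_white ([0.378, 0.2826], np.float64(0.074)) ([0.38, 0.285], np.float64(0.062)) ([0.379, 0.284], np.float64(0.092))
bulb_grey ([0.4566, -0.069], np.float64(0.109)) None None
candle ([0.3561, -0.2954], np.float64(0.054)) ([0.3585, -0.2943], np.float64(0.053)) ([0.3565, -0.2947], np.float64(0.071))
jar ([0.424, 0.1802], np.float64(0.06)) ([0.4265, 0.1818], np.float64(0.116)) ([0.4247, 0.1815], np.float64(0.099))
steel_tray ([0.6483, -0.0153, 0.0842], np.float64(0.024)) ([0.6499, -0.0138, 0.0853], np.float64(0.039)) ([0.6488, -0.0147, 0.0902], np.float64(0.037))
blue_tray ([0.5834, 0.2999, -0.0247], np.float64(0.035)) ([0.5852, 0.3016, -0.0231], np.float64(0.022)) ([0.5847, 0.3005, -0.0081], np.float64(0.037))
wooden_tray ([0.5724, -0.2717, 0.203], np.float64(0.031)) ([0.5739, -0.27, 0.2125], np.float64(0.027)) ([0.5728, -0.2712, 0.2014], np.float64(0.033))
```

View pics/crop1.png

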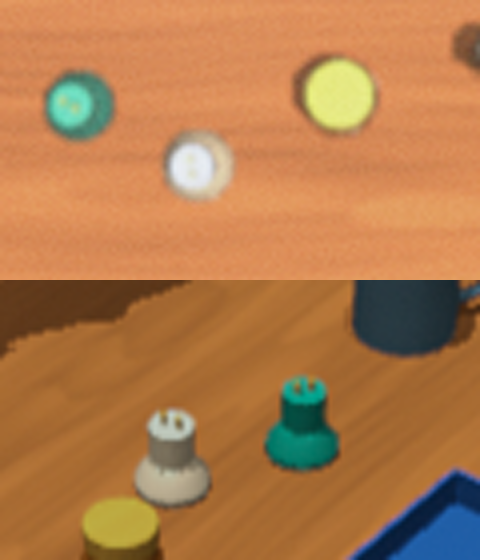

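The crops confirm it: the white bulb is at top (280,312), next to the turquoise one and the yellow-lidded jar. I'll turn the jaws to lie along world x, which clears the neighbours, and go above the white bulb.

Emit:
{"op": "carry_out", "data": {"gripper": [70, 70, 70, 70, 70, 70, 70, 70, 70, 70, 70, 70], "translation": [[161, -328, -60], [161, -328, -60], [161, -328, -60], [161, -328, -60], [161, -328, -60], [161, -328, -60], [161, -328, -60], [161, -328, -60], [161, -328, -60], [161, -328, -60], [161, -328, -60], [161, -328, -60]], "spin": [-70, -70, -70, -70, -70, -70, -70, -70, -70, -70, -70, -70], "grip_force": 40}}

```text
t: 3.3
tcp_pos: [0.3783, 0.2859, 0.1855]
ee_rot: [0.0, 0.703, 0.711, 0.0]
contact_force: [-0.3, 0.2, 0.8]
width: 0.82
```

```bash
python3 - <<'E'
from plant import env, optics, nets
import cv2
s=env.get_state(); print(s['t'],s['tcp_pos'],s['ee_rot'],s['qpos'].round(2))
p=optics.get_image("wrist"); cv2.imwrite("pics/w1.png",p["color"][:,:,::-1])
print([(x["point"],x["conf"]) for x in nets.mark_of(p,"bulb_white")])
E
```

```text
3.3 [0.37827044 0.2858701  0.18554104] [1.81219436e-05 7.03185538e-01 7.11006369e-01 2.06064657e-04] [-0.93 -0.02  0.22  1.96  0.    1.2  -0.7 ]
[([0.4246, 0.3696, 0.0041], 0.85), ([0.3811, 0.2884, 0.0017], 0.83)]
```

View pics/w1.png

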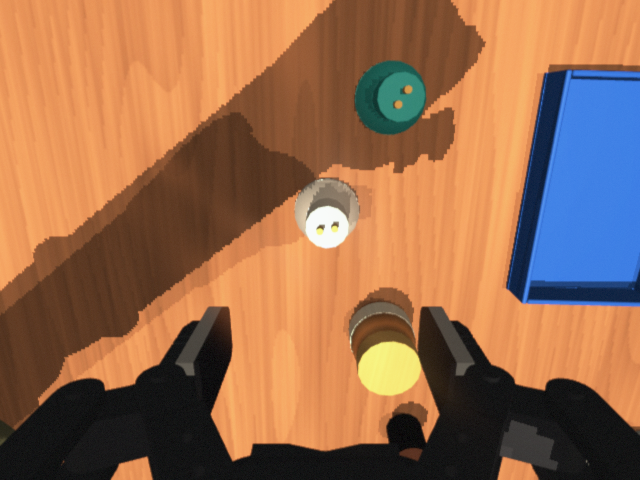

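The wrist view shows the white bulb at (327,215), turquoise at (391,97) and the jar at (388,355). I'll run a silhouette fit from here.

```bash
cat >> h.py <<'E'
def wrist(n,x0,save=None):
    from plant import env,optics,nets
    from scipy.spatial.transform import Rotation as R
    s=env.get_state(); p=optics.get_image("wrist"); T=np.eye(4); q=s['ee_rot']; T[:3,:3]=R.from_quat([q[1],q[2],q[3],q[0]]).as_matrix(); T[:3,3]=s['tcp_pos']
    p2=dict(p); p2["world_from_camera"]=T@p["tool_from_camera"]
    if save: cv2.imwrite(save,p["color"][:,:,::-1])
    best=None
    for r in nets.trace(p,n):
        m=np.array(r["region"]); v,f=fit([(p2,m)],n,x0)
        d=np.hypot(v[0]-x0[0],v[1]-x0[1]); print(n,v.round(4),round(f,3),'d',round(d,4),'conf',r["conf"])
    print('tcp',s['tcp_pos'].round(4),'t',s['t'])
E
python3 -c "
from h import *
wrist('bulb_white',(.379,.284))"
```

```text
bulb_white [0.379 0.284] 1.0 d 0.0 conf 0.84
bulb_white [0.3788 0.2886] 0.027 d 0.0046 conf 0.62
tcp [0.3784 0.2854 0.1854] t 3.4
```

Emit:
{"op": "carry_out", "data": {"gripper": [70, 70, 70, 70, 70, 30, 15, 15, 15, 15, 15, 15], "translation": [[0, 2, -50], [0, 2, -100], [0, 2, -147], [0, 2, -147], [0, 2, -147], [0, 2, -147], [0, 2, -147], [0, 2, -147], [0, 2, -147], [0, 2, -147], [0, 2, -147], [0, 2, -147]], "spin": [0, 0, 0, 0, 0, 0, 0, 0, 0, 0, 0, 0], "grip_force": 30}}

```text
t: 4.7
tcp_pos: [0.3799, 0.2883, 0.0407]
ee_rot: [-0.0, 0.704, 0.71, 0.002]
contact_force: [-0.6, -0.4, 7.1]
width: 0.338
```

Emit:
{"op": "carry_out", "data": {"gripper": [15, 15, 15, 15, 15, 15, 15, 15, 15, 15], "translation": [[0, 0, 30], [0, 0, 70], [0, 0, 110], [50, 12, 110], [100, 24, 110], [150, 36, 110], [205, 48, 110], [205, 48, 110], [205, 48, 110], [205, 48, 110]], "spin": [0, 0, 0, 0, 0, 0, 0, 0, 0, 0]}}

```text
t: 5.7
tcp_pos: [0.5839, 0.3362, 0.1508]
ee_rot: [-0.0, 0.704, 0.71, 0.002]
contact_force: [0.2, 0.5, -1.3]
width: 0.336
```

```bash
python3 - <<'E'
from h import *
from plant import optics
wrist('blue_tray',(.5845,.3005),"pics/w2.png")
p=optics.get_image("scene"); cv2.imwrite("pics/s2.png",p["color"][:,:,::-1])
E
```

```text
blue_tray [ 0.5863  0.402  -0.0164] 0.283 d 0.1015 conf 0.62
tcp [0.5839 0.3362 0.1508] t 5.7
```

View pics/w2.png

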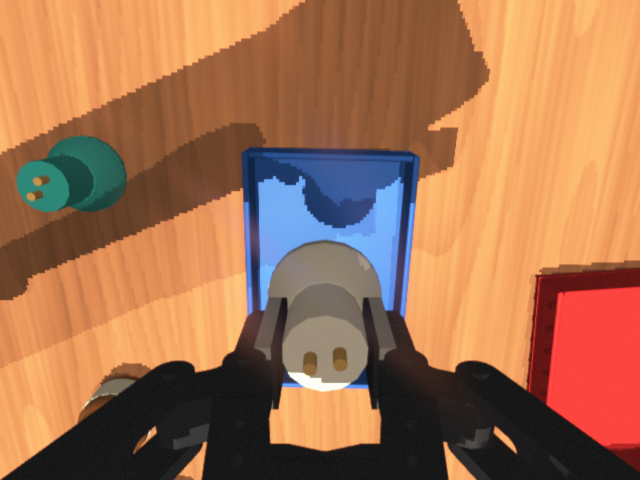

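View pics/s2.png

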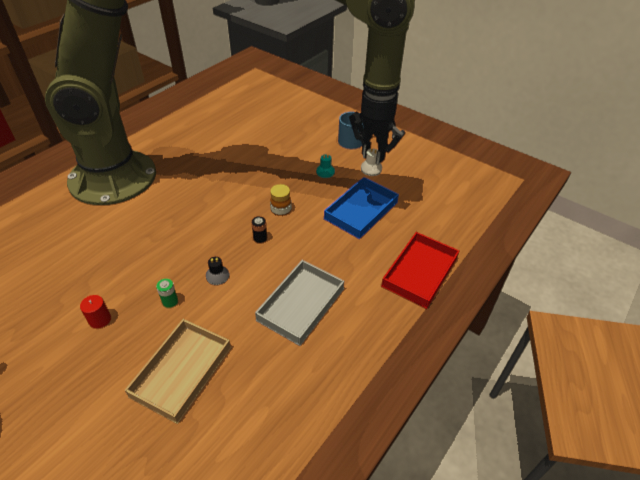

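The white bulb is held upright over the blue tray, at wrist (325,310). Lowering and releasing it.

Emit:
{"op": "carry_out", "data": {"gripper": [15, 15, 15, 15, 15, 48, 48, 48, 48, 48, 48, 48], "translation": [[0, 0, -45], [0, 0, -85], [0, 0, -103], [0, 0, -106], [0, 0, -106], [0, 0, -106], [0, 0, -106], [0, 0, -106], [0, 0, -106], [0, 0, -70], [0, 0, -20], [0, 0, 20]], "spin": [0, 0, 0, 0, 0, 0, 0, 0, 0, 0, 0, 0]}}

```text
t: 7.05
tcp_pos: [0.5839, 0.3366, 0.1739]
ee_rot: [-0.0, 0.704, 0.711, 0.003]
contact_force: [-0.2, 0.5, -0.3]
width: 0.564
```

```bash
python3 - <<'E'
from h import *
from plant import optics
wrist('bulb_white',(.585,.3365),"pics/w3.png")
E
```

```text
bulb_white [0.5823 0.3359] 0.022 d 0.0028 conf 0.92
bulb_white [0.585  0.3365] 1.0 d 0.0 conf 0.73
tcp [0.5839 0.3366 0.1739] t 7.05
```

View pics/w3.png

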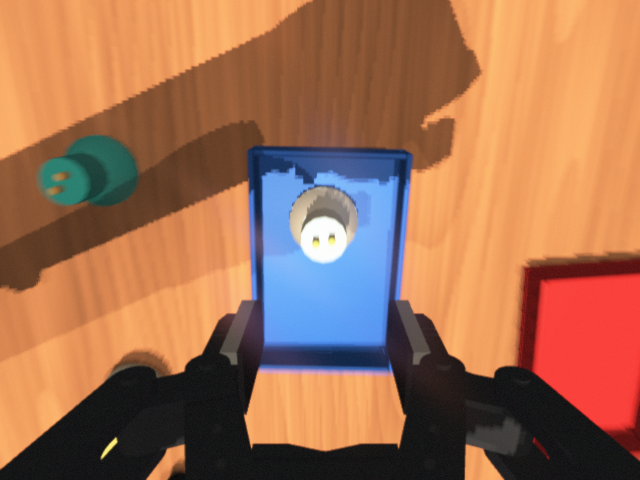

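The white bulb stands upright in the blue tray at (323,225). Next is the grey bulb.

Emit:
{"op": "carry_out", "data": {"gripper": [70, 70, 70, 70, 70, 70, 70, 70, 70, 70, 70], "translation": [[-126, -405, 5], [-126, -405, 5], [-126, -405, 5], [-126, -405, 5], [-126, -405, 5], [-126, -405, 5], [-126, -405, 5], [-126, -405, 5], [-126, -405, 5], [-126, -405, 5], [-126, -405, 5]], "spin": [0, 0, 0, 0, 0, 0, 0, 0, 0, 0, 0]}}

```text
t: 8.25
tcp_pos: [0.4613, -0.0663, 0.1846]
ee_rot: [0.001, 0.704, 0.71, 0.009]
contact_force: [0.1, 0.4, 0.1]
width: 0.821
```

```bash
python3 - <<'E'
from h import *
wrist('bulb_grey',(.458,-.068),"pics/w4.png")
wrist('battery_black',(.4535,.077))
E
```

```text
bulb_grey [ 0.458 -0.068] 1.0 d 0.0 conf 0.72
bulb_grey [ 0.458  -0.0648] 0.043 d 0.0032 conf 0.61
tcp [ 0.4613 -0.0663  0.1846] t 8.25
battery_black [0.4531 0.0854] 0.019 d 0.0084 conf 0.59
tcp [ 0.4616 -0.0651  0.1844] t 8.35
```

View pics/w4.png

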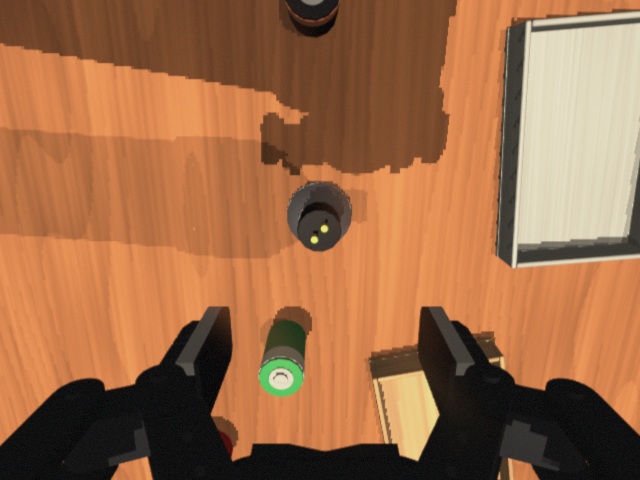

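The grey bulb is at wrist (319,215), where it was expected. Grasping it.

Emit:
{"op": "carry_out", "data": {"gripper": [70, 70, 70, 70, 50, 30, 15, 15, 15, 15, 15], "translation": [[-4, -1, -50], [-4, -1, -100], [-4, -1, -144], [-4, -1, -144], [-4, -1, -144], [-4, -1, -144], [-4, -1, -144], [-4, -1, -144], [-4, -1, -144], [-4, -1, -144], [-4, -1, -144]], "spin": [0, 0, 0, 0, 0, 0, 0, 0, 0, 0, 0]}}

```text
t: 9.55
tcp_pos: [0.46, -0.066, 0.043]
ee_rot: [0.002, 0.703, 0.712, 0.011]
contact_force: [0.3, 0.2, 7.9]
width: 0.337
```

Emit:
{"op": "carry_out", "data": {"gripper": [15, 15, 15, 15, 15, 15, 15, 15, 15, 15, 15, 15], "translation": [[0, 0, 35], [0, 0, 80], [20, 10, 120], [126, 330, 130], [126, 330, 130], [126, 330, 130], [126, 330, 130], [126, 330, 130], [126, 330, 130], [126, 330, 130], [126, 330, 130], [126, 330, 130]], "spin": [0, 0, 0, 0, 0, 0, 0, 0, 0, 0, 0, 0]}}

```text
t: 10.75
tcp_pos: [0.5861, 0.2649, 0.1738]
ee_rot: [0.003, 0.702, 0.712, 0.011]
contact_force: [0.0, -0.2, -0.5]
width: 0.337
```

```bash
python3 - <<'E'
from h import *
wrist('bulb_white',(.583,.336),"pics/w5.png")
E
```

```text
bulb_white [0.5823 0.3371] 0.024 d 0.0013 conf 0.9
bulb_white [0.583 0.336] 1.0 d 0.0 conf 0.84
tcp [0.5861 0.2649 0.1738] t 10.75
```

View pics/w5.png

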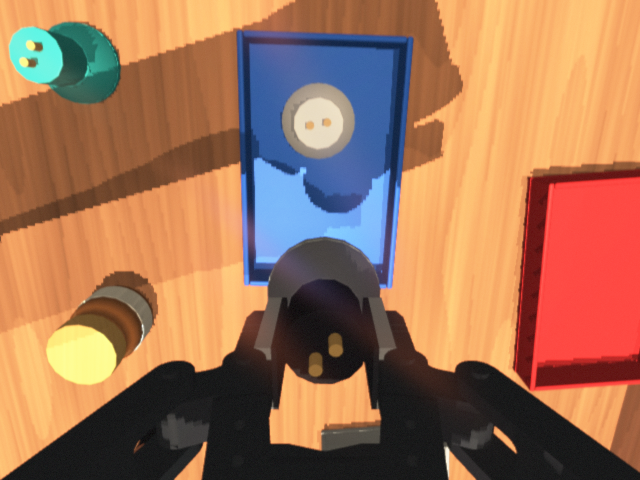

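The grey bulb is held at (323,300), above the near end of the tray with the white bulb clear of it. Lowering.

Emit:
{"op": "carry_out", "data": {"gripper": [15, 15, 15, 15, 15, 48, 48, 48, 48, 48, 48, 48], "translation": [[-1, 0, -50], [-1, 0, -95], [-1, 0, -122], [-1, 0, -127], [-1, 0, -127], [-1, 0, -127], [-1, 0, -127], [-1, 0, -127], [-1, 0, -127], [-1, 0, -85], [-1, 0, -40], [-1, 0, 5]], "spin": [0, 0, 0, 0, 0, 0, 0, 0, 0, 0, 0, 0]}}

```text
t: 12.05
tcp_pos: [0.585, 0.2621, 0.1802]
ee_rot: [0.003, 0.703, 0.711, 0.011]
contact_force: [1.2, 0.2, 0.1]
width: 0.561
```

```bash
python3 - <<'E'
from h import *
wrist('bulb_grey',(.584,.265),"pics/w6.png")
wrist('blue_tray',(.584,.300))
E
```

```text
bulb_grey [0.5848 0.2608] 0.029 d 0.0042 conf 0.67
bulb_grey [0.584 0.265] 1.0 d 0.0 conf 0.44
tcp [0.585  0.2621 0.1802] t 12.05
blue_tray [ 0.5847  0.3053 -0.0151] 0.203 d 0.0054 conf 0.63
tcp [0.5894 0.2638 0.187 ] t 12.15
```

View pics/w6.png

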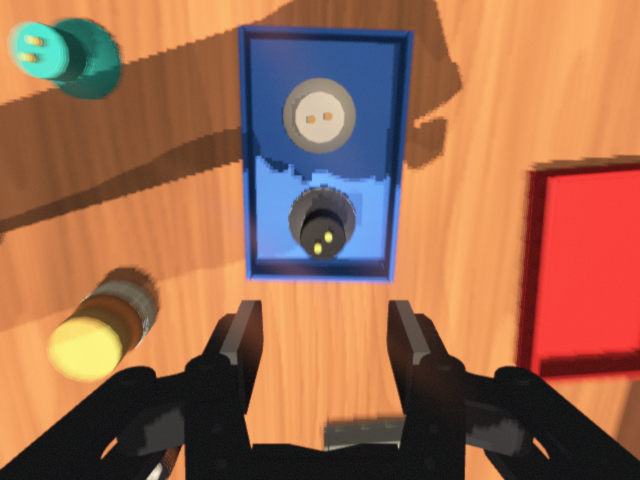

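Both bulbs are upright inside the blue tray, at (320,115) and (322,220). Black battery next.

Emit:
{"op": "carry_out", "data": {"gripper": [70, 70, 70, 70, 70, 70, 70, 70], "translation": [[-136, -185, 0], [-136, -185, 0], [-136, -185, 0], [-136, -185, 0], [-136, -185, 0], [-136, -185, 0], [-136, -185, 0], [-136, -185, 0]], "spin": [0, 0, 0, 0, 0, 0, 0, 0]}}

```text
t: 13.05
tcp_pos: [0.4502, 0.0786, 0.18]
ee_rot: [0.003, 0.703, 0.711, 0.012]
contact_force: [0.5, 0.6, 0.1]
width: 0.822
```

```bash
python3 - <<'E'
from h import *
wrist('battery_black',(.4535,.079),"pics/w7.png")
wrist('jar',(.4247,.1815))
E
```

```text
battery_black [0.4535 0.0775] 0.034 d 0.0015 conf 0.7
tcp [0.4502 0.0786 0.18  ] t 13.05
jar [0.4252 0.182 ] 0.126 d 0.0007 conf 0.56
tcp [0.4504 0.0786 0.1801] t 13.15
```

View pics/w7.png

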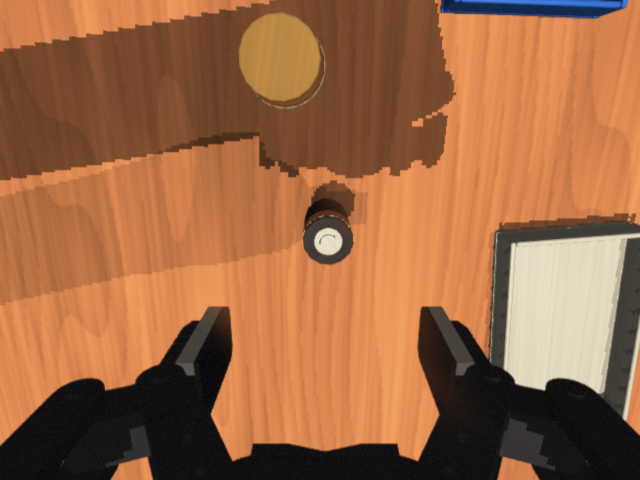

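Emit:
{"op": "carry_out", "data": {"gripper": [70, 70, 70, 70, 50, 30, 15, 15, 15, 15, 15], "translation": [[3, -1, -50], [3, -1, -100], [3, -1, -140], [3, -1, -140], [3, -1, -140], [3, -1, -140], [3, -1, -140], [3, -1, -140], [3, -1, -140], [3, -1, -140], [3, -1, -140]], "spin": [0, 0, 0, 0, 0, 0, 0, 0, 0, 0, 0], "grip_force": 40}}

```text
t: 14.35
tcp_pos: [0.4553, 0.0781, 0.0429]
ee_rot: [0.004, 0.703, 0.711, 0.014]
contact_force: [-1.4, -0.3, 6.9]
width: 0.374
```

Emit:
{"op": "carry_out", "data": {"gripper": [15, 15, 15, 15, 15, 15, 15, 15, 15, 15, 15, 15], "translation": [[0, 0, 35], [0, 0, 80], [20, -5, 110], [65, -20, 120], [110, -35, 120], [150, -48, 120], [191, -60, 120], [191, -60, 120], [191, -60, 120], [191, -60, 110], [191, -60, 110], [191, -60, 110]], "spin": [0, 0, 0, 0, 0, 0, 0, 0, 0, 0, 0, 0]}}

```text
t: 15.55
tcp_pos: [0.6454, 0.0189, 0.153]
ee_rot: [0.003, 0.702, 0.712, 0.015]
contact_force: [-0.1, 0.1, -1.0]
width: 0.374
```

```bash
python3 - <<'E'
from h import *
wrist('steel_tray',(.649,-.0145),"pics/w8.png")
E
```

```text
steel_tray [ 0.649  -0.0145 -0.2   ] 1.0 d 0.0 conf 0.91
steel_tray [0.6424 0.0635 0.0846] 0.223 d 0.0783 conf 0.66
tcp [0.6454 0.0189 0.153 ] t 15.55
```

View pics/w8.png

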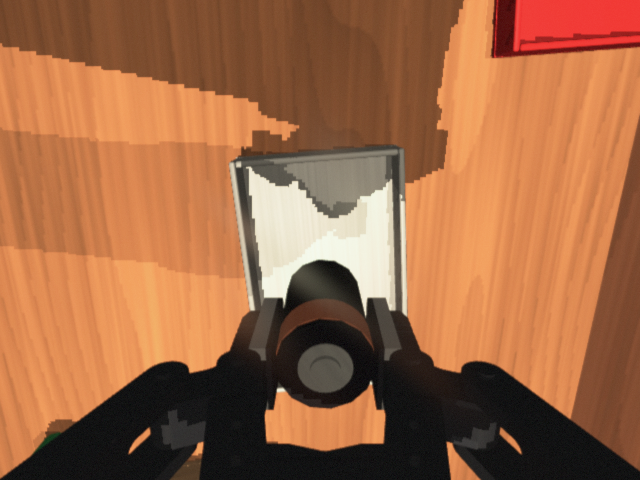

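The battery hangs upright over the grey tray at (325,330). Lowering to TCP z ≈ 0.047, which is −106.

Emit:
{"op": "carry_out", "data": {"gripper": [15, 15, 15, 15, 15, 50, 50, 50, 50, 50, 50, 50], "translation": [[0, 0, -45], [0, 0, -85], [0, 0, -102], [0, 0, -106], [0, 0, -106], [0, 0, -106], [0, 0, -106], [0, 0, -106], [0, 0, -106], [0, 0, -70], [0, 0, -25], [0, 0, 20]], "spin": [0, 0, 0, 0, 0, 0, 0, 0, 0, 0, 0, 0]}}

```text
t: 16.85
tcp_pos: [0.6456, 0.0185, 0.1747]
ee_rot: [0.004, 0.703, 0.711, 0.014]
contact_force: [2.2, -0.3, 0.2]
width: 0.585
```

```bash
python3 - <<'E'
from h import *
wrist('battery_black',(.646,.018),"pics/w9.png")
E
```

```text
battery_black [0.6468 0.0166] 0.023 d 0.0016 conf 0.55
tcp [0.6456 0.0185 0.1747] t 16.85
```

View pics/w9.png

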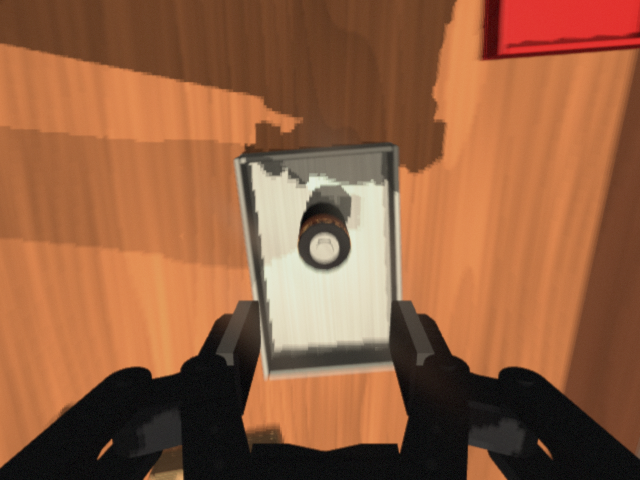

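The black battery stands in the grey tray at (324,230). Now the green one at (.432,−.177).

Emit:
{"op": "carry_out", "data": {"gripper": [70, 70, 70, 70, 70, 70, 70, 70, 70], "translation": [[-214, -196, 5], [-214, -196, 5], [-214, -196, 5], [-214, -196, 5], [-214, -196, 5], [-214, -196, 5], [-214, -196, 5], [-214, -196, 5], [-214, -196, 5]], "spin": [0, 0, 0, 0, 0, 0, 0, 0, 0]}}

```text
t: 17.85
tcp_pos: [0.4371, -0.177, 0.1865]
ee_rot: [0.008, 0.702, 0.712, 0.02]
contact_force: [0.2, 0.1, 0.5]
width: 0.819
```

```bash
python3 - <<'E'
from h import *
wrist('battery_green',(.432,-.177),"pics/w10.png")
E
```

```text
battery_green [ 0.4306 -0.1747] 0.038 d 0.0027 conf 0.95
tcp [ 0.4371 -0.177   0.1865] t 17.85
```

View pics/w10.png

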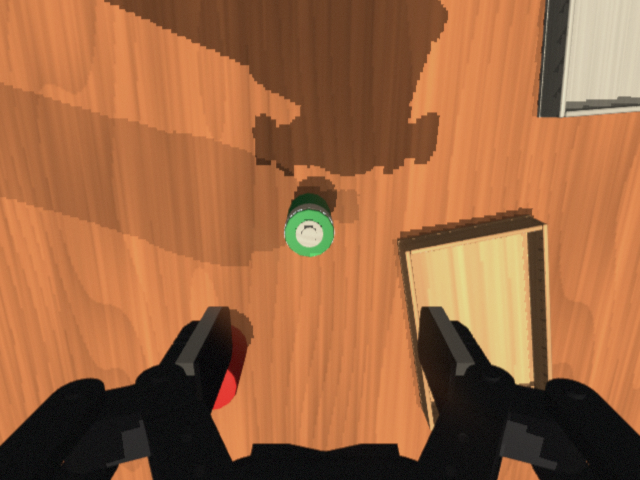

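Emit:
{"op": "carry_out", "data": {"gripper": [70, 70, 70, 70, 50, 30, 15, 15, 15, 15, 15], "translation": [[-6, 1, -50], [-6, 1, -100], [-6, 1, -146], [-6, 1, -146], [-6, 1, -146], [-6, 1, -146], [-6, 1, -146], [-6, 1, -146], [-6, 1, -146], [-6, 1, -146], [-6, 1, -146]], "spin": [0, 0, 0, 0, 0, 0, 0, 0, 0, 0, 0]}}

```text
t: 19.05
tcp_pos: [0.4333, -0.1763, 0.0433]
ee_rot: [0.01, 0.702, 0.712, 0.022]
contact_force: [-1.1, -0.3, 6.4]
width: 0.372
```

Emit:
{"op": "carry_out", "data": {"gripper": [15, 15, 15, 15, 15, 15, 15, 15, 15, 15, 15, 15], "translation": [[0, 0, 35], [0, 0, 80], [20, 10, 110], [60, 35, 120], [100, 59, 120], [140, 83, 120], [180, 106, 120], [219, 129, 120], [219, 129, 120], [219, 129, 110], [219, 129, 110], [219, 129, 110]], "spin": [0, 0, 0, 0, 0, 0, 0, 0, 0, 0, 0, 0]}}

```text
t: 20.25
tcp_pos: [0.6512, -0.0486, 0.1539]
ee_rot: [0.009, 0.702, 0.711, 0.022]
contact_force: [-1.1, -0.3, -1.6]
width: 0.376
```

```bash
python3 - <<'E'
from h import *
wrist('battery_black',(.6468,.0166),"pics/w11.png")
E
```

```text
battery_black [0.6467 0.0177] 0.042 d 0.0011 conf 0.92
battery_black [0.6468 0.0166] 1.0 d 0.0 conf 0.74
tcp [ 0.6512 -0.0486  0.1539] t 20.25
```

View pics/w11.png

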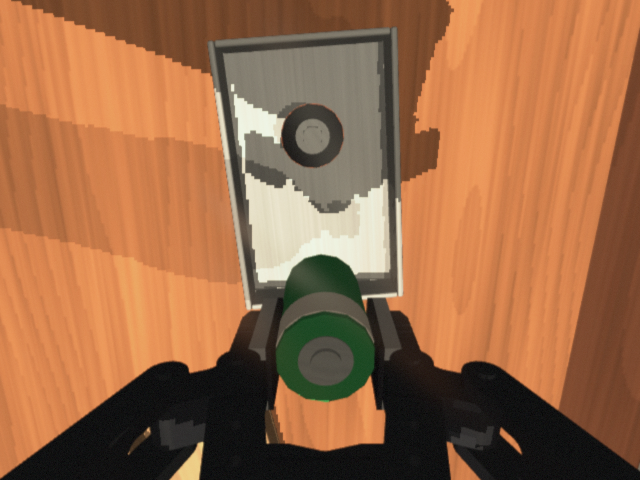

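Emit:
{"op": "carry_out", "data": {"gripper": [15, 15, 15, 15, 15, 50, 50, 50, 50, 50, 50, 50], "translation": [[0, 1, -45], [0, 1, -85], [0, 1, -102], [0, 1, -107], [0, 1, -107], [0, 1, -107], [0, 1, -107], [0, 1, -107], [0, 1, -107], [0, 1, -70], [0, 1, -25], [0, 1, 20]], "spin": [0, 0, 0, 0, 0, 0, 0, 0, 0, 0, 0, 0]}}

```text
t: 21.55
tcp_pos: [0.6513, -0.0473, 0.1754]
ee_rot: [0.009, 0.702, 0.711, 0.022]
contact_force: [0.4, 0.2, 0.2]
width: 0.583
```

```bash
python3 - <<'E'
from h import *
wrist('battery_green',(.652,-.047),"pics/w12.png")
E
```

```text
battery_green [ 0.6525 -0.0471] 0.025 d 0.0005 conf 0.7
tcp [ 0.6513 -0.0473  0.1754] t 21.55
```

View pics/w12.png

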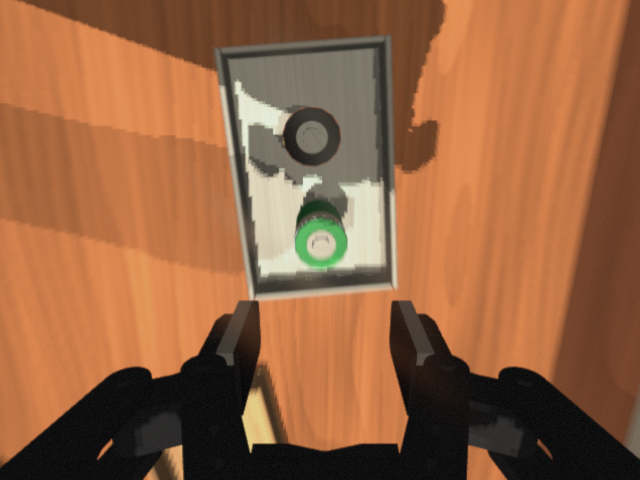

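Both batteries are upright in the grey tray. Candle next.

Emit:
{"op": "carry_out", "data": {"gripper": [80, 80, 80, 80, 80, 80, 80, 80, 80, 80, 80, 80], "translation": [[-294, -247, 5], [-294, -247, 5], [-294, -247, 5], [-294, -247, 5], [-294, -247, 5], [-294, -247, 5], [-294, -247, 5], [-294, -247, 5], [-294, -247, 5], [-294, -247, 5], [-294, -247, 5], [-294, -247, 5]], "spin": [0, 0, 0, 0, 0, 0, 0, 0, 0, 0, 0, 0]}}

```text
t: 22.85
tcp_pos: [0.3629, -0.2943, 0.1869]
ee_rot: [0.014, 0.701, 0.712, 0.027]
contact_force: [0.4, -0.7, -0.3]
width: 0.937
```

```bash
python3 - <<'E'
from h import *
wrist('candle',(.357,-.2945),"pics/w13.png")
from plant import env
print(env.get_state()['qpos'].round(2))
E
```

```text
candle [ 0.356  -0.2912] 0.039 d 0.0035 conf 0.69
tcp [ 0.3629 -0.2943  0.1869] t 22.85
[-0.29 -0.14  0.91  2.01  0.06  1.18  0.6 ]
```

View pics/w13.png

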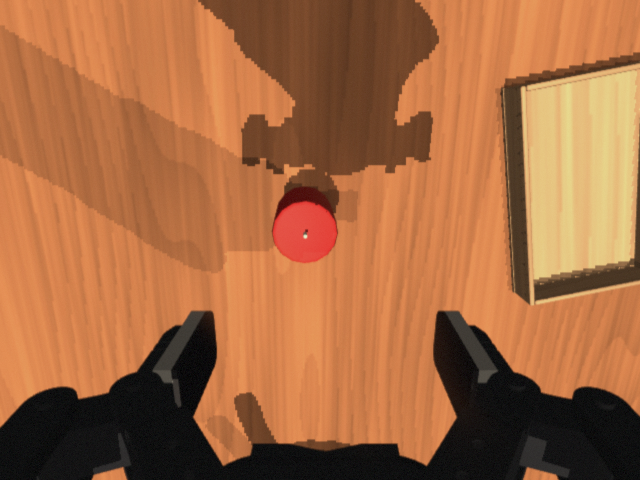

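Emit:
{"op": "carry_out", "data": {"gripper": [80, 80, 80, 80, 55, 35, 25, 25, 25, 25, 25], "translation": [[-7, 2, -50], [-7, 2, -100], [-7, 2, -146], [-7, 2, -146], [-7, 2, -146], [-7, 2, -146], [-7, 2, -146], [-7, 2, -146], [-7, 2, -146], [-7, 2, -146], [-7, 2, -146]], "spin": [0, 0, 0, 0, 0, 0, 0, 0, 0, 0, 0], "grip_force": 35}}

```text
t: 24.05
tcp_pos: [0.358, -0.2936, 0.0442]
ee_rot: [0.017, 0.701, 0.712, 0.029]
contact_force: [-1.6, -0.1, 5.3]
width: 0.507
```

Emit:
{"op": "carry_out", "data": {"gripper": [25, 25, 25, 25, 25, 25, 25, 25, 25, 25, 25], "translation": [[0, 0, 35], [0, 0, 80], [30, 3, 110], [75, 8, 110], [120, 12, 110], [165, 17, 110], [215, 22, 110], [215, 22, 110], [215, 22, 110], [215, 22, 110], [215, 22, 110]], "spin": [0, 0, 0, 0, 0, 0, 0, 0, 0, 0, 0]}}

```text
t: 25.15
tcp_pos: [0.5722, -0.2724, 0.1561]
ee_rot: [0.017, 0.702, 0.711, 0.031]
contact_force: [0.5, -0.1, -0.3]
width: 0.508
```

```bash
python3 - <<'E'
from h import *
wrist('wooden_tray',(.573,-.271),"pics/w14.png")
E
```

```text
wooden_tray [ 0.5721 -0.2682  0.2029] 0.219 d 0.003 conf 0.57
tcp [ 0.5722 -0.2724  0.1561] t 25.15
```

View pics/w14.png

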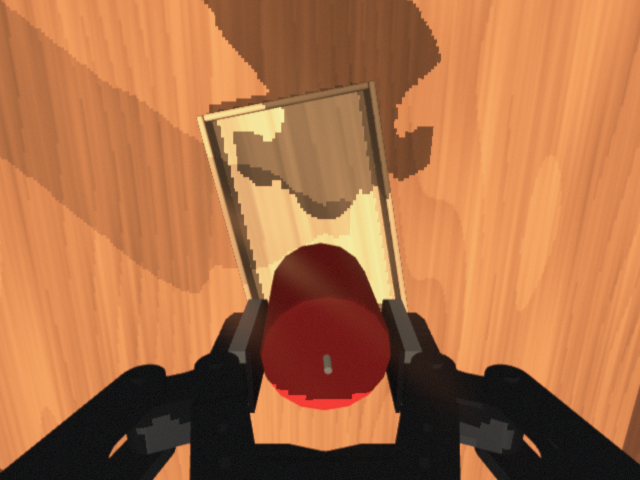

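Emit:
{"op": "carry_out", "data": {"gripper": [25, 25, 25, 25, 25, 58, 58, 58, 58, 58, 58, 58], "translation": [[1, 1, -45], [1, 1, -85], [1, 1, -103], [1, 1, -108], [1, 1, -108], [1, 1, -108], [1, 1, -108], [1, 1, -108], [1, 1, -108], [1, 1, -70], [1, 1, -25], [1, 1, 20]], "spin": [0, 0, 0, 0, 0, 0, 0, 0, 0, 0, 0, 0]}}

```text
t: 26.45
tcp_pos: [0.5729, -0.271, 0.1767]
ee_rot: [0.017, 0.702, 0.711, 0.03]
contact_force: [1.3, -0.2, -0.1]
width: 0.684
```

```bash
python3 - <<'E'
from h import *
wrist('candle',(.573,-.271),"pics/w15.png")
E
```

```text
candle [ 0.5729 -0.2704] 0.032 d 0.0006 conf 0.89
tcp [ 0.5729 -0.271   0.1767] t 26.45
```

View pics/w15.png

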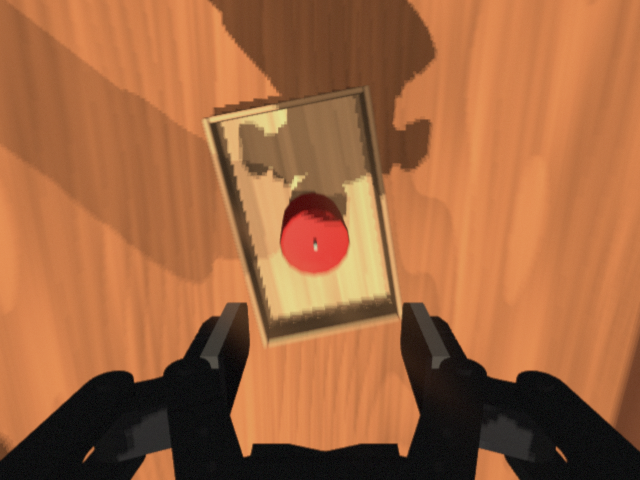

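The candle stands in the wooden tray. I'll back off up and to the side, then take a final check from the fixed cameras.

Emit:
{"op": "carry_out", "data": {"gripper": [58, 58, 58, 58, 58, 58], "translation": [[0, 0, 40], [-40, 0, 80], [-80, 0, 100], [-80, 0, 100], [-80, 0, 100], [-80, 0, 100]], "spin": [0, 0, 0, 0, 0, 0]}}

```text
t: 27.15
tcp_pos: [0.4971, -0.2725, 0.2819]
ee_rot: [0.022, 0.701, 0.712, 0.033]
contact_force: [-0.1, -0.2, -0.8]
width: 0.677
```

```bash
python3 - <<'E'
from h import *
from plant import optics,nets
a=optics.get_image("scene");b=optics.get_image("top")
cv2.imwrite("pics/s_end.png",a["color"][:,:,::-1]);cv2.imwrite("pics/t_end.png",cv2.resize(b["color"][130:340,150:550],(800,420))[:,:,::-1])
for n in("jar","mug"):
    for p in(a,b): print(n,[(np.round(x["point"],3).tolist(),x["conf"]) for x in nets.mark_of(p,n)])
E
```

```text
jar [([0.425, 0.189, 0.001], 0.62), ([0.575, -0.271, -0.002], 0.18)]
jar [([0.429, 0.182, -0.001], 0.6)]
mug []
mug [([0.396, 0.534, -0.001], 0.91)]
```

View pics/s_end.png

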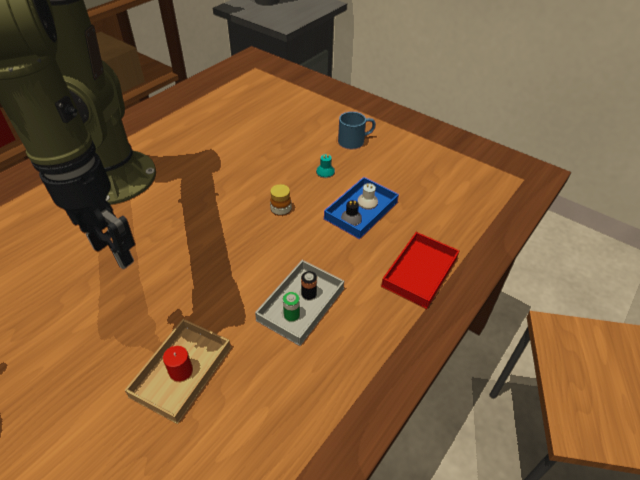

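View pics/t_end.png

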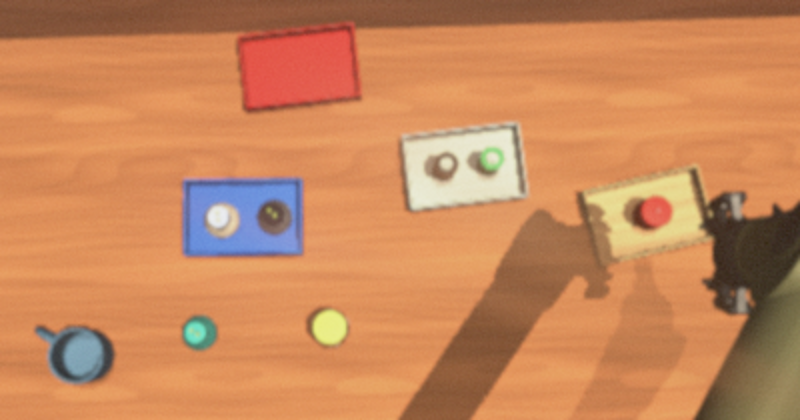

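All five things stand upright inside their trays (scene: bulbs (352,210) and (368,195), batteries (291,307) and (309,284), candle (178,363)). The jar, the mug and the look-alikes haven't moved. Handing in.

```bash
python3 -c "
from plant import env
print(env.hand_in())"
```

```text
the job is handed in; nothing more can be done
None
```

I sorted all five things and handed the job in at about 27 s of the 112 s allowed; the hand-in gives no verdict. Both batteries are in the grey steel tray, both bulbs are in the blue tray with pins up, and the candle is in the wooden tray.

**Placing:** After each release, a silhouette fit from the wrist camera put the object within about 5 mm of its target, well inside the tray limits. The final scene and top pictures show all five upright on the tray floors with the gripper clear.

**Jar and mug:** The jar reads within about 4 mm of its start position, which is the networks' own accuracy. The mug was found only in the last top view, within 3 mm of its start. The network missed it in the last scene view, though it is plainly there and upright.

**Look-alikes:** I left the red tray and the turquoise bulb alone.

**Checks that disagreed or drifted:**
- Wrist-camera fits of whole trays were poor (overlap error about 0.2 or worse) because the gripper or the objects hid part of them. I used the fixed-camera fits for the trays instead.
- The tool's tilt crept up to about 0.08 rad by the end. Every object still looks upright.

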